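# Strip the nested reducers from a centrifuge rotor and sort them by size

## Task

Open the centrifuge: slide the safety catch fully aside, press the release button it covers and let the lid rise fully. Then strip the nest of three reducing sleeves out of the slanted right-hand cup, smallest first and largest last, standing each one upright in the rack row that already holds its own size before you pull the next. Leave the lid open, let no sleeve topple, and do not disturb the sleeves already in the rack or the timer and bottle nearby.

Things in the scene. Friction and masses are not known exactly. Their poses are not given: they have to be found in the camera images.
- centrifuge: White bench centrifuge, fixed, 350 deep x 290 wide, case rim at z = 135 mm. Origin: centre of its underside; x to its rear, y to its left. Front console (x = -187 to -113, top z = 112). In the round bowl (252 across, centre x = 20) the rotor carries four angled cups, rear, left, right and front (mouths 57 across, 60 from the rotor axis, z = 120, leaning inwards); only the right one is loaded.
- nest_mouth (a point): Centre of the mouth of the loaded right-hand rotor cup (seen from the robot), at (20, -60, 120) mm in the centrifuge's frame, to which its frame is parallel. The cup's axis leans 30 degrees from vertical towards the centrifuge's left: out of the cup it points along (0, 0.5, 0.866) in that frame. The nested collars stack along it: large, medium and small collar undersides lie 0, 26 and 52 mm out from this point.
- catch (a joint): Travel of the sliding safety catch, m: 0 = fully over the release button, 0.05 = fully to the centrifuge's left (its +y), button bare. It stays where it is left; about 1.5 N moves it. It may start up to 4 mm open.
- catch_rib (a point): Centre of the catch's upright thumb rib: 12 thick (along the slide, y), 34 long (x), 22 high, its top 11 mm above this point; below it the 46 x 44 catch plate, 4 thick. Moves with the catch. With the catch shut it lies at (-150, 0, 142) mm in the centrifuge's frame.
- release_top (a point): Centre of the top of the square lid-release button (30 x 30), at (-150, 0, 125) mm in the centrifuge's frame when not pressed; the shut catch covers it. The catch's rails stand 20 mm before and behind its centre, up to 11 mm above its top. Pressed straight down it frees the lid after about 4.5 mm, at 3 to 4 N; it bottoms at 7 mm and springs back.
- lid (a joint): Lid angle, rad: 0 = shut, 1.6 = standing open. Hinge along the case's rear edge, 152 behind the centrifuge's origin, at z = 137 mm. Shut, it is held by a hook inside; once the button is pressed it rises by itself on its strut in 1 to 2 s and stays open. Shut, its top lies at z = 219 and its front edge at x = -120 in the centrifuge's frame.
- rack: Flat steel tray, fixed, 222 x 252 x 6, that carries the three storage rows side by side along its y, 81 apart; which row is in which place varies. Origin: centre of its underside. Around the work, fixed: a green basket of blood bags to the left of the centrifuge (under 200 high) and a low heap of blood bags to the right of the rack.
- reducer_small: The small reducer of the nest, a loose white plastic sleeve 66 long: body 28 across, collar 38 across over its top 26 mm, bore 17, flat closed foot. Origin: centre of the foot; z along its axis to the open end. Starts in the right-hand cup, leaning 30 degrees, innermost and on top: its collar rests on the medium reducer's rim; only its collar shows. It has 1.5 mm play and pulls straight out along its axis. 40 to 170 g.
- row_small: Storage row for the small size: grey channel on the tray, fixed, 206 long (x), 40 wide inside (y) between 5 mm rails; rails and end walls rise 30 above its origin (centre of its underside), its floor lies 6 above it. It already holds one standing small spare near its far end (x = about 55); the nearer half (x = about -50) is free.
- reducer_medium: The medium reducer of the nest, a loose white plastic sleeve 74 long: body 41 across, collar 51 across over its top 26 mm, bore 31, flat closed foot. Origin: centre of the foot; z along its axis to the open end. Starts in the right-hand cup, leaning 30 degrees, in the middle: its collar rests on the large reducer's rim; only its collar shows. It has 1.5 mm play and pulls straight out along its axis. 40 to 170 g.
- row_medium: Storage row for the medium size: grey channel on the tray, fixed, 206 long (x), 53 wide inside (y) between 5 mm rails; rails and end walls rise 30 above its origin (centre of its underside), its floor lies 6 above it. It already holds one standing medium spare near its far end (x = about 55); the nearer half (x = about -50) is free.
- reducer_large: The large reducer of the nest, a loose white plastic sleeve 80 long: body 54 across, collar 64 across over its top 26 mm, bore 44, flat closed foot. Origin: centre of the foot; z along its axis to the open end. Starts in the right-hand cup, leaning 30 degrees, outermost: its collar rests on the rim of the rotor cup; only its collar shows. It has 1.5 mm play and pulls straight out along its axis. 40 to 170 g.
- row_large: Storage row for the large size: grey channel on the tray, fixed, 206 long (x), 66 wide inside (y) between 5 mm rails; rails and end walls rise 30 above its origin (centre of its underside), its floor lies 6 above it. It already holds one standing large spare near its far end (x = about 55); the nearer half (x = about -50) is free.
- spare_small: A small reducer of the same make (66 high, collar 38 across) that already stands in its row. Origin: centre of its underside.
- spare_medium: A medium reducer of the same make (74 high, collar 51 across) that already stands in its row. Origin: centre of its underside.
- spare_large: A large reducer of the same make (80 high, collar 64 across) that already stands in its row. Origin: centre of its underside.
- timer: White lab timer, 34 x 64 x 60, standing on the bench behind the rack. Bystander.
- bottle_a: Brown reagent bottle with a white cap, 43 across, 70 high, standing behind the rack, next to the centrifuge. Bystander.

How it is judged:
On the way, in this order (a step that is already met when the one before it is completed fails the run):
1. the safety catch is slid aside, clear of the button, with the lid still shut (value of joint catch above 0.035 m and value of joint lid below 0.1 rad), for 0.1 s.
2. the button is pressed and the lid has risen open (value of joint lid above 1.3 rad), for 0.1 s.
3. the small reducer stands released in the small row, the other two still nested in the cup (x of reducer_small in the frame of row_small between -0.09 and 0.09 m and y of reducer_small in the frame of row_small between -0.012 and 0.012 m and z of reducer_small in the frame of row_small between 0 and 0.012 m and angle between reducer_small's own z axis and vertical below 0.12 rad and contact force between reducer_small and the fingers below 0.1 N and distance between reducer_medium and nest_mouth below 0.045 m and distance between reducer_large and nest_mouth below 0.075 m), for 0.2 s.
4. the medium reducer stands released in the medium row, the large one still in the cup (x of reducer_medium in the frame of row_medium between -0.09 and 0.09 m and y of reducer_medium in the frame of row_medium between -0.012 and 0.012 m and z of reducer_medium in the frame of row_medium between 0 and 0.012 m and angle between reducer_medium's own z axis and vertical below 0.12 rad and contact force between reducer_medium and the fingers below 0.1 N and distance between reducer_large and nest_mouth below 0.075 m), for 0.2 s.
5. the large reducer stands released in the large row (x of reducer_large in the frame of row_large between -0.09 and 0.09 m and y of reducer_large in the frame of row_large between -0.012 and 0.012 m and z of reducer_large in the frame of row_large between 0 and 0.012 m and angle between reducer_large's own z axis and vertical below 0.12 rad and contact force between reducer_large and the fingers below 0.1 N), for 0.2 s.
At the end, for the whole second after the job is handed in: Each of the three reducers stands upright (within 7 degrees) on the floor of the row of its own size, within 12 mm of the row's centre line, released and at rest, and the lid is open (over 1.3 rad) (all of step 5 and x of reducer_small in the frame of row_small between -0.09 and 0.09 m and y of reducer_small in the frame of row_small between -0.012 and 0.012 m and z of reducer_small in the frame of row_small between 0 and 0.012 m and angle between each of reducer_small, reducer_medium's own z axis and vertical below 0.12 rad and contact force between each of reducer_small, reducer_medium and the fingers below 0.1 N and x of reducer_medium in the frame of row_medium between -0.09 and 0.09 m and y of reducer_medium in the frame of row_medium between -0.012 and 0.012 m and z of reducer_medium in the frame of row_medium between 0 and 0.012 m and linear speed of each of reducer_small, reducer_medium, reducer_large below 0.02 m/s and value of joint lid above 1.3 rad); the robot touches nothing.
It fails at once if a reducer of the nest topples (leans over 70 degrees) (angle between any of reducer_small, reducer_medium, reducer_large's own z axis and vertical above 1.22 rad).
It fails at once if a spare in the rack is shoved over 25 mm or knocked over (distance of any of spare_small, spare_medium, spare_large from where it was at the start of the episode above 0.025 m or angle between any of spare_small, spare_medium, spare_large's own z axis and vertical above 0.5 rad).
It fails at once if the timer or the bottle is moved over 25 mm (distance of any of timer, bottle_a from where it was at the start of the episode above 0.025 m).
It also fails if it takes over 72 s, if anything falls off the work surface, if the arm or the gripper's body presses on something with over 40 N, if the wrist force passes 120 N, or if a joint passes its speed limit or range.

## Robot

A 6-joint arm with a two-finger parallel gripper is mounted at the origin on a cart in front of the work surface, level with it; the furniture and walls round the work are solid. World frame = base frame: x ahead of the robot, y to its left, z up, the work surface at z = 0. Lengths are in m, angles in rad, forces in N, time in s.
With the tool pointing down it reaches from about 0.425 to 0.95 m from the base axis. Payload 3.5 kg.
Tool frame: the origin (TCP) lies midway between the tips of the shut fingers; the grasp point (between the pads) lies 19 mm behind it; z points along the fingers, y is the line along which they close (so a half turn about z gives the same grasp; the last joint's range is limited). The gripper opens to 85 mm and grips with 20 to 120 N. Pads are 22 mm wide; open, the fingers measure 114 mm over their backs; the gripper's body (76 mm by 85 mm) begins 54 mm behind the grasp point. The pads swing forward as they close: fully open they stand 13 mm farther back than shut.
Start: joints at [-0.15, 0.286, 1.577, -0, 1.279, -0.15], TCP at [0.675, 0, 0.231] pointing down, gripper open.
Joint ranges: [-2.77, 2.77], [-0.9, 2.22], [0.21, 2.48], [-1.53, 4.67], [0.24, 2.81], [-2.84, 2.84]. Speed limits (rad/s): [2.79, 2.79, 3.14, 3.14, 3.14, 3.14].

## Interface

Orientations are given as a unit quaternion [w, x, y, z].
In Python, from workcell import robot gives the robot as it stands. The module is installed in compiled form; this text tells all that it offers.
- The arm moves only by the tool arm_command, never from a script. Its argument "motion" is a list that holds one entry, the list of rows, each a list of 4 numbers: the shift along the tool's x, y, z in mm, then the turn about the tool's z in degrees. In form: [[[tx, ty, tz, spin], ...]]. A call has 1 to 8 rows; each row shifts and turns the commanded pose from where the row before left it, along the tool's axes as they then stand; what a row does not reach is not made up. A row lasts 1/8 s, in which the tool goes at most 62.5 mm and 10.7 degrees, less where a joint would pass 70% of its speed; a pose out of reach is approached as far as the arm can. A call with a gripper value outside its range is refused whole. "grip" is the finger opening in mm, from 0 to 85.4, set as the call begins (left out, the last holds). The fingers move at their own pace and stop on an object; "newtons" is the grip in N (left out, the last holds). Time passes only in rows, so rows that do not move let the fingers close. It gives the time, the measured TCP pose, the force, the opening and the grip force at its end, in the units of the state.
- robot.read_state(): the state, without advancing time (a new reading comes with each control period).
- robot.read_camera(name): name is "scene" or "side" or "wrist"; returns a dict with "image" (420x560x3 uint8, red, green, blue), "fx", "fy", "cx", "cy" (pixels), "view" (4x4, takes a point from world to camera coordinates); the wrist camera has in their place "T_tool_cam" (4x4, takes a point from camera to tool coordinates, whose origin is the TCP and whose axes are the flange's). Camera axes: x right, y down, z forward; pixel columns grow to the right and rows downward; lengths in m; the calibration is good to about 2 mm. A picture is of the moment at which its call begins: read the wrist's pose just before it. There is no depth.
- robot.hand_in(): hands the job in; it is judged then, once.
Trained networks look in the newest picture that a camera, given by its name, has taken for a name from the list of things; names that differ only in an ending like _2 or _b are one class to them, and where a whole thing is asked for, a point or a joint stands for the part that bears it (a point fixed in the world has none). Each returns a list of dicts, best first, with "conf" (0 to 1); they miss things now and then, are a little off and sometimes report something else, mostly with a low value. They report only what shows in the picture. A call takes as long as a camera call.
- robot.silhouettes(target, camera): "region" (420x560 bool, what is visible of it) and "pixel" ([row, column] in pixels, amid what is visible of it).
- robot.mark_of(target, camera): "pixel" ([row, column] in pixels: a listed point, or the origin of a listed thing).
The state is a dict: "clock": time; "joint_pos": joint angles; "qd": joint speeds; "effort": joint torques, N m; "tcp_pos": TCP position; "orientation": TCP orientation; "ft_force": force on the tool from outside, world axes, zero at the start; "wrist_torque": the same for the moment, N m; "grip_width": opening from 0.0 (shut) to 1.0 (fully open); "grip_force": force on a finger pad.
Only numpy, scipy, OpenCV 4.12 (cv2) and the standard library are available. Lean on these libraries where they do the work, as an engineer would, in place of code of your own. Each camera call takes 0.05 s, during which the arm holds its last target. There are 200 camera calls.

## Working session

There is one attempt and no reset: what is moved stays moved. The work goes in short steps, Python scripts to look and compute and a tool call to move; the robot and the scene stay as the last step left them, time stands still between calls to the robot, and variables do not carry over. Pictures are saved under pics/ and viewed, at most 10 in all, crops included, and the job is handed in when it is done.

Besides the shell and the picture viewer there is one more tool, called as name([rows], argument=value, ...), one row to a line, values as JSON. arm_command: Moves the arm, as the interface text tells. Its arguments: {"type":"object","properties":{"motion":{"type":"array"},"grip":{"type":"number"},"newtons":{"type":"number"}},"required":["motion"]}

```bash
mkdir -p pics; cat > h.py <<'E'
import numpy as np, cv2
from workcell import robot
from scipy.spatial.transform import Rotation as R
def cam(n):
    s=robot.read_state(); c=robot.read_camera(n)
    if 'view' in c and c['view'] is not None: T=np.linalg.inv(np.array(c['view']))
    else:
        q=s['orientation']; W=np.eye(4); W[:3,:3]=R.from_quat([q[1],q[2],q[3],q[0]]).as_matrix(); W[:3,3]=s['tcp_pos']
        T=W@np.array(c['T_tool_cam'])
    c['T']=T; return c
def ray(c,p):
    d=np.array([(p[1]-c['cx'])/c['fx'],(p[0]-c['cy'])/c['fy'],1.]); return c['T'][:3,3],c['T'][:3,:3]@d
def onz(c,p,z):
    o,d=ray(c,p); return o+d*(z-o[2])/d[2]
def proj(c,P):
    p=np.linalg.inv(c['T'])@np.r_[P,1]; return np.array([c['fy']*p[1]/p[2]+c['cy'],c['fx']*p[0]/p[2]+c['cx']])
def tri(rays):
    A=np.zeros((3,3));b=np.zeros(3)
    for o,d in rays:
        d=d/np.linalg.norm(d);M=np.eye(3)-np.outer(d,d);A+=M;b+=M@o
    P=np.linalg.solve(A,b); return P,[np.linalg.norm(np.cross(P-o,d/np.linalg.norm(d))) for o,d in rays]
def save(c,f): cv2.imwrite('pics/'+f,c['image'][:,:,::-1])
E
cat > a.py <<'E'
from h import *
np.set_printoptions(precision=3,suppress=True)
cs={n:cam(n) for n in ['scene','side','wrist']}
save({'image':np.vstack([cs['scene']['image'],cs['side']['image']])[:, :]},'a_full.png')
cv2.imwrite('pics/a.png',cv2.resize(np.hstack([cs['scene']['image'],cs['side']['image']])[:,:,::-1],(800,300)))
for n in cs: save(cs[n],'a_'+n+'.png'); print(n,cs[n]['T'][:3,3],cs[n]['T'][:3,2])
for t in ['centrifuge','catch_rib','release_top','nest_mouth','rack','row_small','row_medium','row_large','spare_small','spare_medium','spare_large','timer','bottle_a']:
    o=[];rs=[]
    for n in cs:
        m=robot.mark_of(t,n)
        for k in m[:2]: o.append((n,[round(float(x)) for x in k['pixel']],round(k['conf'],2)))
        if m and m[0]['conf']>.4: rs.append(ray(cs[n],m[0]['pixel']))
    print(t,o,tri(rs) if len(rs)>1 else '')
E
python3 a.py
```

```text
scene [-0.075 -0.319  0.8  ] [ 0.669  0.258 -0.697]
side [ 1.047 -0.8    0.783] [-0.437  0.653 -0.618]
wrist [0.674 0.074 0.372] [-0.001 -0.288 -0.958]
centrifuge [] 
catch_rib [('scene', [225, 155], 0.9)] 
release_top [] 
nest_mouth [('scene', [282, 358], 0.74)] 
rack [('side', [302, 296], 0.33)] 
row_small [('scene', [318, 392], 0.97), ('scene', [217, 322], 0.23), ('side', [291, 182], 0.61)] (array([ 0.468, -0.312,  0.01 ]), [np.float64(0.002022703030685526), np.float64(0.002022703030685586)])
row_medium [('scene', [293, 306], 0.85), ('side', [249, 230], 0.61), ('wrist', [295, 107], 0.78)] (array([ 0.468, -0.146,  0.008]), [np.float64(0.001716167040556759), np.float64(0.001839083201796362), np.float64(0.0011525468733654524)])
row_large [('scene', [306, 346], 0.85), ('scene', [285, 351], 0.48), ('side', [273, 204], 0.8)] (array([ 0.467, -0.23 ,  0.002]), [np.float64(0.0033302539881764274), np.float64(0.0033302539881764105)])
spare_small [('scene', [296, 395], 0.79), ('side', [301, 199], 0.98), ('side', [249, 228], 0.73)] (array([ 0.518, -0.309,  0.008]), [np.float64(2.48845713169628
[... 188 characters left out ...]
.float64(0.00120947369647536)])
spare_large [('scene', [286, 351], 0.84), ('scene', [229, 159], 0.26), ('side', [281, 221], 0.65), ('wrist', [356, 157], 0.69)] (array([ 0.517, -0.231,  0.005]), [np.float64(0.007298000705229666), np.float64(0.003710956875408702), np.float64(0.005462664924094623)])
timer [('scene', [224, 355], 0.88), ('side', [305, 295], 0.68), ('wrist', [322, 284], 0.85)] (array([ 0.685, -0.19 , -0.002]), [np.float64(0.003544540821287256), np.float64(0.003684966562314983), np.float64(0.0005182934613673734)])
bottle_a [('scene', [213, 320], 0.8), ('side', [280, 316], 0.8)] (array([ 0.685, -0.108,  0.004]), [np.float64(0.0028087093157476983), np.float64(0.0028087093157477083)])
```

View pics/a_scene.png

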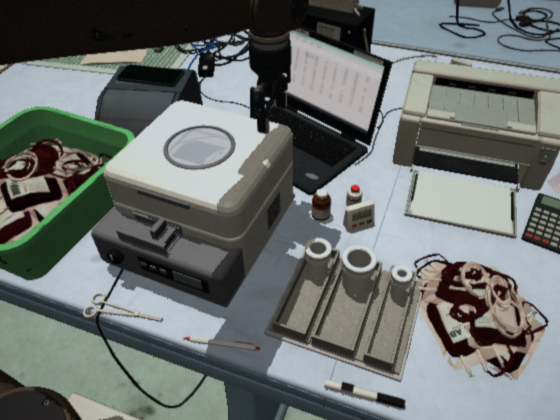

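View pics/a_side.png

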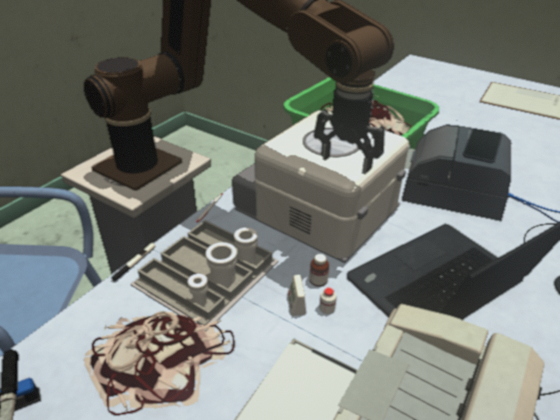

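```bash
cat > b.py <<'E'
from h import *
np.set_printoptions(precision=3,suppress=True)
s=robot.read_state(); q=s['orientation']; print(R.from_quat([q[1],q[2],q[3],q[0]]).as_matrix(), s['tcp_pos'],s['ft_force'])
cs={n:cam(n) for n in ['scene','side']}
m=robot.mark_of('catch_rib','scene')[0]['pixel']; print('rib',onz(cs['scene'],m,.142))
sil={n:robot.silhouettes('centrifuge',n) for n in cs}
for n in sil: print(n,[(k['pixel'],k['conf'],k['region'].sum()) for k in sil[n][:2]])
lid={n:robot.silhouettes('lid',n) for n in cs}
for n in lid: print(n,[(k['pixel'],k['conf'],k['region'].sum()) for k in lid[n][:2]])
import pickle; pickle.dump((cs,sil,lid),open('b.pkl','wb'))
v=cs['scene']['image'].copy()
v[sil['scene'][0]['region']]//=2
v2=cs['side']['image'].copy()
v2[sil['side'][0]['region']]//=2
c=cv2.resize(cs['scene']['image'][90:310,80:310],(600,574),interpolation=cv2.INTER_CUBIC)
cv2.imwrite('pics/b.png',c[:,:,::-1])
cv2.imwrite('pics/b2.png',np.hstack([v,v2])[::1,::1,::-1])
E
python3 b.py
```

```text
[[ 0.  1. -0.]
 [ 1. -0.  0.]
 [ 0. -0. -1.]] [0.675 0.    0.231] [-0.014  0.247  0.438]
rib [0.414 0.123 0.142]
scene [([199.0, 197.6], 0.76, np.int64(28781))]
side [([189.1, 318.6], 0.64, np.int64(15830))]
scene [([166.3, 204.2], 0.61, np.int64(17201))]
side [([167.3, 323.0], 0.58, np.int64(8597)), ([298.7, 233.5], 0.21, np.int64(633))]
```

View pics/b.png

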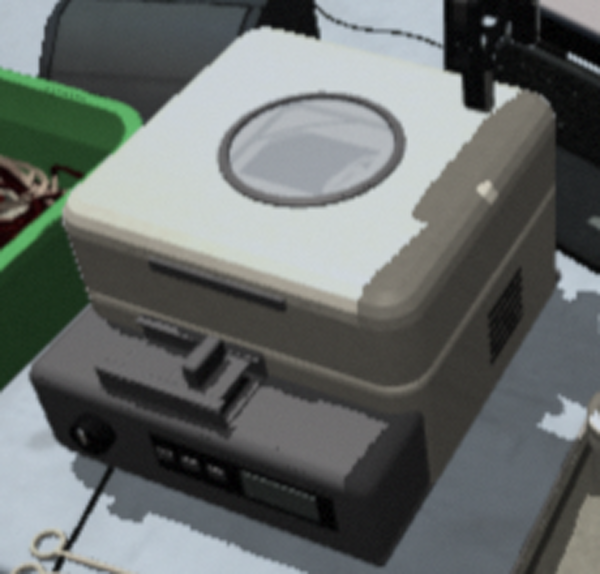

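```bash
cat > c.py <<'E'
from h import *
import pickle; from scipy.optimize import minimize
cs,sil,lid=pickle.load(open('b.pkl','rb'))
reg={}
for n in cs:
    r=(sil[n][0]['region']|lid[n][0]['region']).astype(np.uint8); reg[n]=cv2.morphologyEx(r,cv2.MORPH_CLOSE,np.ones((9,9)))
def box(x0,x1,z0,z1,e=0): return [(x,y,z) for x in(x0,x1) for y in(-.145+e,.145-e) for z in(z0,z1)]
def mask(p,n,back):
    m=np.zeros((420,560),np.uint8)
    for b in (box(-.187,-.113,0,.112,.004),box(-.115,back,0,.135,.003),box(-.118,back,.135,.217,.004)):
        c,s=np.cos(p[2]),np.sin(p[2])
        q=[proj(cs[n],np.array([p[0]+c*x-s*y,p[1]+s*x+c*y,z]))[::-1] for x,y,z in b]
        cv2.fillConvexPoly(m,cv2.convexHull((np.array(q)*16).round().astype(np.int32)),1,shift=4)
    return m
def cost(u):
    p=u[:3]*np.array([.01,.01,.03]); back=u[3]*.01
    return sum(((mask(p,n,back)!=reg[n]).sum())/reg[n].sum() for n in cs)
for y0 in(-.2,0,.2):
    u0=np.array([.414+.15*np.cos(y0),.123+.15*np.sin(y0),y0])/[.01,.01,.03]
    u0=np.r_[u0,16.3]
    r=minimize(cost,u0,method='Nelder-Mead',options=dict(initial_simplex=np.vstack([u0]+[u0+d for d in np.eye(4)*1.5]),maxiter=400))
    p=r.x[:3]*[.01,.01,.03]; c,s=np.cos(p[2]),np.sin(p[2]); print(r.fun,p,r.x[3]*.01,'rib',p[0]-.15*c,p[1]-.15*s)
v={n:cs[n]['image'].copy() for n in cs}
for n in v:
    ct,_=cv2.findContours(mask(p,n,r.x[3]*.01),0,2); cv2.drawContours(v[n],ct,-1,(255,0,0),1)
    ct,_=cv2.findContours(reg[n],0,2); cv2.drawContours(v[n],ct,-1,(0,255,255),1)
cv2.imwrite('pics/c.png',np.hstack([v['scene'][60:350,60:360],v['side'][60:350,200:450]])[:,:,::-1])
E
python3 c.py
```

```text
0.26181034609754694 [ 0.58113613  0.11313069 -0.1162139 ] 0.12132136484457959 rib 0.43214791868065394 0.13052356620676664
0.23440217384025916 [ 0.58073545  0.11911871 -0.05348438] 0.12985537955719223 rib 0.43094993741589505 0.12713754304002195
0.23350596024893633 [ 0.58064294  0.11840061 -0.05739566] 0.13172963012690458 rib 0.430889946632396 0.12700523132215535
```

View pics/c.png

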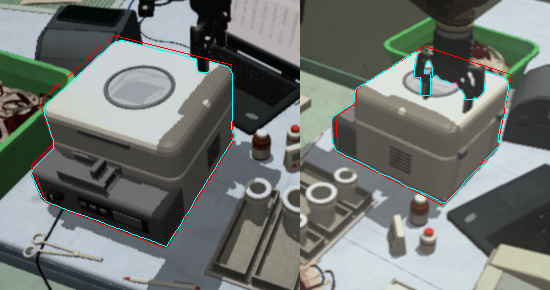

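```bash
cat > d.py <<'E'
exec(open('c.py').read().split("for y0")[0])
ign=np.zeros((420,560),bool); ign[60:165,300:390]=1
def mask2(p,n):
    m=np.zeros((420,560),np.uint8); c,s=np.cos(p[2]),np.sin(p[2])
    for b in (box(-.187,-.113,0,.108,.003),box(-.115,.163,0,.135,.0),box(-.12,.155,.135,.205,.0),box(-.105,.14,.205,.219,.015)):
        q=[proj(cs[n],np.array([p[0]+c*x-s*y,p[1]+s*x+c*y,z]))[::-1] for x,y,z in b]
        cv2.fillConvexPoly(m,cv2.convexHull((np.array(q)*16).round().astype(np.int32)),1,shift=4)
    return m
def cost(u):
    p=u*np.array([.01,.01,.03]); return sum((((mask2(p,n)!=reg[n])&~(ign if n=='side' else False)).sum())/reg[n].sum() for n in cs)
for y0 in(-.1,0.):
    u0=np.array([.414+.15*np.cos(y0),.123+.15*np.sin(y0),y0])/[.01,.01,.03]
    r=minimize(cost,u0,method='Nelder-Mead',options=dict(initial_simplex=np.vstack([u0]+[u0+d for d in np.eye(3)*1.5])))
    p=r.x*[.01,.01,.03]; c,s=np.cos(p[2]),np.sin(p[2]); print(r.fun,p,'rib',p[0]-.15*c,p[1]-.15*s)
for yy in np.arange(-.16,.09,.02):
    print(round(yy,2), round(min(cost(np.array([.414+dx+.15*np.cos(yy),.123+dy+.15*np.sin(yy),yy])/[.01,.01,.03]) for dx in(-.005,0,.005) for dy in (-.005,0,.005)),4))
E
python3 d.py
```

```text
0.1672892753017623 [ 0.56490585  0.12382522 -0.01765161] rib 0.4149292179660561 0.12647282695734183
0.16704098181725652 [ 0.56320604  0.12128881 -0.01143565] rib 0.413215842941994 0.12300412020837967
-0.16 0.2749
-0.14 0.2501
-0.12 0.2284
-0.1 0.2123
-0.08 0.196
-0.06 0.1877
-0.04 0.1768
-0.02 0.1742
-0.0 0.1731
0.02 0.1756
0.04 0.1873
0.06 0.2067
0.08 0.2307d.py:10: DeprecationWarning: Bitwise inversion '~' on bool is deprecated and will be removed in Python 3.16. This returns the bitwise inversion of the underlying int object and is usually not what you expect from negating a bool. Use the 'not' operator for boolean negation or ~int(x) if you really want the bitwise inversion of the underlying int.
  p=u*np.array([.01,.01,.03]); return sum((((mask2(p,n)!=reg[n])&~(ign if n=='side' else False)).sum())/reg[n].sum() for n in cs)
```

arm_command([
  [[0,0,-20,0],[15,-44,0,0],[15,-45,0,0],[15,-44,0,0],[15,-45,0,0],[15,-44,0,0],[15,-45,0,0]],
], grip=0)

```text
clock: 3.32
tcp_pos: [0.4071, 0.0904, 0.2532]
orientation: [0.001, 0.707, 0.707, 0.001]
ft_force: [0.1, 0.5, 0.1]
grip_width: 0.001
grip_force: 0.0
```

```bash
cat > e.py <<'E'
from h import *
np.set_printoptions(precision=4,suppress=True)
c=cam('wrist'); m=robot.mark_of('catch_rib','wrist'); print([(k['pixel'],k['conf']) for k in m])
s=cam('scene'); m2=robot.mark_of('catch_rib','scene'); print([(k['pixel'],k['conf']) for k in m2])
if m: print(onz(c,m[0]['pixel'],.142))
if m and m2: print(tri([ray(c,m[0]['pixel']),ray(s,m2[0]['pixel'])]))
P=lambda x,y,z:proj(c,np.array([.564+x,.122+y,z]))
v=c['image'].copy()
for a in [(-.12,0,.219),(-.12,-.1,.219),(-.187,-.1,.112),(-.187,.1,.112),(-.15,0,.153),(-.133,0,.153),(-.167,0,.153)]:
    r,q=P(*a); cv2.circle(v,(int(q),int(r)),3,(255,0,0),-1)
cv2.imwrite('pics/e.png',v[:,:,::-1])
E
python3 e.py
```

```text
[([160.7, 283.5], 0.56)]
[([227.2, 158.6], 0.81), ([216.1, 320.4], 0.53)]
[0.4134 0.1251 0.142 ]
(array([0.4154, 0.1237, 0.1443]), [np.float64(0.002714658651319218), np.float64(0.0027146586513191666)])
```

View pics/e.png

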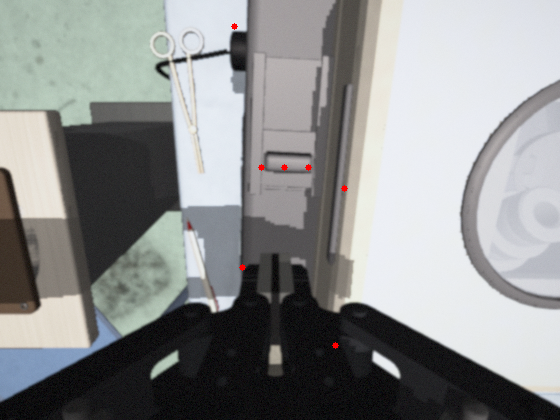

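```bash
cat > f.py <<'E'
from h import *
c=cam('wrist')
for n,a,b,z in [('console',(60,247),(250,243),.108),('lid',(0,403),(280,370),.219),('rail',(57,260),(190,254),.134),('rail2',(57,325),(185,315),.134),('rib+y',(152,265),(152,311),.153)]:
    A,B=onz(c,a,z),onz(c,b,z); d=A-B; print(n,A[:2].round(4),B[:2].round(4),np.degrees(np.arctan2(d[0],d[1])).round(2))
for p in [(161,265),(161,311),(152,288),(170,288)]: print(onz(c,p,.153).round(4))
E
python3 f.py
```

```text
console [0.3867 0.1986] [0.3793 0.0373] 2.62
lid [0.4669 0.2107] [0.4634 0.0672] 1.37
rail [0.3978 0.1974] [0.3919 0.1003] 3.48
rail2 [0.444  0.1975] [0.4402 0.1044] 2.37
rib+y [0.4013 0.1328] [0.4341 0.1328] -90.01
[0.4013 0.1263 0.153 ]
[0.4343 0.1263 0.153 ]
[0.4177 0.1328 0.153 ]
[0.4179 0.1198 0.153 ]
```

arm_command([
  [[0,8,0,10],[0,0,20,10],[0,0,20,10],[0,0,10,10],[0,0,0,10],[0,0,0,10],[0,0,0,10],[0,0,0,10]],
])

```text
clock: 4.58
tcp_pos: [0.4176, 0.0894, 0.2018]
orientation: [0.0, 0.996, 0.084, 0.0]
ft_force: [-0.5, -0.2, -1.1]
grip_width: 0.001
grip_force: 0.0
```

arm_command([
  [[0,0,0,10],[0,0,20,0],[0,0,20,0],[0,0,20,0],[0,0,0,0]],
])

```text
clock: 5.2
tcp_pos: [0.416, 0.0895, 0.1401]
orientation: [0.0, 1.0, -0.0, -0.002]
ft_force: [0.1, -0.2, -0.3]
grip_width: 0.001
grip_force: 0.0
```

arm_command([
  [[0,-10,0,0],[0,-9,0,0],[0,-9,0,0],[0,-9,0,0],[0,-9,0,0],[0,-9,0,0],[0,-9,0,0],[0,0,0,0]],
])

```text
clock: 6.2
tcp_pos: [0.4157, 0.1535, 0.1411]
orientation: [0.002, 1.0, 0.001, -0.0]
ft_force: [0.7, -5.6, 1.4]
grip_width: -0.0
grip_force: 2.9
```

arm_command([
  [[0,-3,0,0],[0,-2,0,0],[0,0,0,0]],
])

```text
clock: 6.58
tcp_pos: [0.4158, 0.1543, 0.1413]
orientation: [0.007, 1.0, 0.002, -0.001]
ft_force: [-0.1, -20.9, 3.5]
grip_width: 0.001
grip_force: 10.3
```

arm_command([
  [[0,10,-4,0],[0,12,0,0],[0,12,0,0],[0,0,8,0],[0,0,8,0],[0,0,5,0],[0,0,3,0],[0,0,2,0]],
])

```text
clock: 7.58
tcp_pos: [0.4158, 0.1252, 0.1192]
orientation: [-0.0, 1.0, 0.0, -0.0]
ft_force: [-1.6, 0.6, 2.5]
grip_width: -0.0
grip_force: 1.4
```

arm_command([
  [[0,0,2,0],[0,0,0,0]],
])

```text
clock: 7.82
tcp_pos: [0.416, 0.1252, 0.118]
orientation: [-0.0, 1.0, 0.0, -0.0]
ft_force: [-3.2, -0.2, 5.4]
grip_width: 0.001
grip_force: 3.0
```

arm_command([
  [[0,0,-15,0],[0,0,-40,0],[0,0,-50,0],[0,0,-50,0],[0,0,-30,0],[0,0,0,0],[0,0,0,0]],
], grip=60, newtons=30)

```text
clock: 8.7
tcp_pos: [0.4155, 0.125, 0.3012]
orientation: [0.0, 1.0, -0.0, -0.001]
ft_force: [0.8, 0.2, -1.0]
grip_width: 0.702
grip_force: 0.0
```

```bash
cat > g.py <<'E'
from h import *
np.set_printoptions(precision=4,suppress=True)
cs={n:cam(n) for n in ['scene','side','wrist']}
for t in ['nest_mouth','reducer_small','reducer_large']:
    rs=[]
    for n in cs:
        m=robot.mark_of(t,n)
        print(t,n,[(np.round(k['pixel']),round(k['conf'],2)) for k in m[:3]])
        if m and n!='side': rs.append(ray(cs[n],m[0]['pixel']))
    if len(rs)>1: print(tri(rs))
import pickle; pickle.dump(cs,open('g.pkl','wb'))
y=-.03;C,S=np.cos(y),np.sin(y)
M=np.array([.417+.17*C+.06*S,.1245+.17*S-.06*C,.12]); print('pred mouth',M)
a=np.array([-.5*S,.5*C,.866])
vs=[]
for n in ('scene','wrist'):
    v=cs[n]['image'].copy()
    for d,r in ((78,19),(52,25.5),(26,32)):
        e1=np.array([C,S,0]);e2=np.cross(a,e1);ct=M+a*d/1e3
        q=np.array([proj(cs[n],ct+r/1e3*(e1*np.cos(t)+e2*np.sin(t)))[::-1] for t in np.linspace(0,6.28,40)])
        cv2.polylines(v,[(q*16).astype(np.int32)],True,(255,0,0),1,shift=4)
    vs.append(v)
r,q=proj(cs['scene'],M).astype(int); print(r,q)
a1=cv2.resize(vs[0][max(r-110,0):max(r-110,0)+200,q-95:q+95],(570,600)); 
cv2.imwrite('pics/g.png',np.hstack([a1[:420],vs[1]])[:, :, ::-1] if 0 else a1[:,:,::-1]); cv2.imwrite('pics/g2.png',vs[1][:,:,::-1])
E
python3 g.py
```

```text
nest_mouth scene [(array([188., 236.]), 0.92)]
nest_mouth side []
nest_mouth wrist []
reducer_small scene []
reducer_small side []
reducer_small wrist []
reducer_large scene []
reducer_large side [(array([261., 246.]), 0.51)]
reducer_large wrist [(array([  3., 376.]), 0.56)]
pred mouth [0.5851 0.0594 0.12  ]
186 230
```

View pics/g.png

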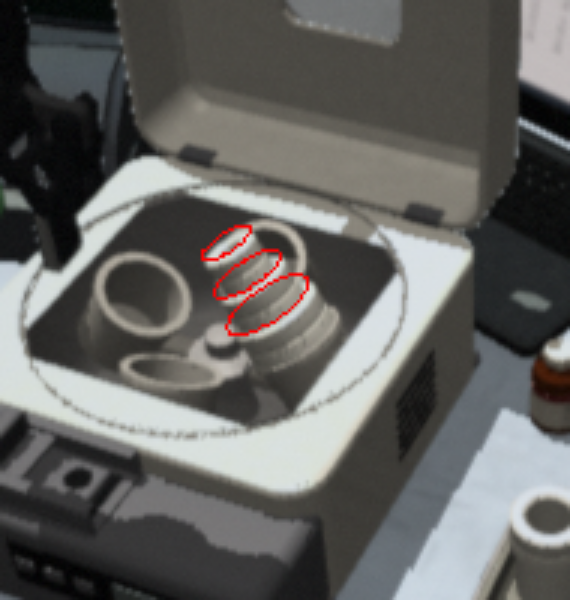

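arm_command([
  [[0,0,0,-10],[0,0,0,-10],[0,0,0,-10],[0,0,0,-10],[0,0,0,-10],[0,0,0,-10],[0,0,0,-10],[0,0,0,-10]],
])

```text
clock: 10.3
tcp_pos: [0.416, 0.1251, 0.3024]
orientation: [0.0, 0.764, 0.645, 0.0]
ft_force: [-1.5, 0.3, -1.2]
grip_width: 0.7
grip_force: 0.0
```

arm_command([
  [[0,0,0,-10],[-16,43,0,0],[-16,43,0,0],[-16,43,0,0],[-16,42,0,0],[0,0,0,0]],
])

```text
clock: 11.05
tcp_pos: [0.5887, 0.0597, 0.3009]
orientation: [-0.001, 0.708, 0.706, -0.001]
ft_force: [0.1, -0.5, -0.0]
grip_width: 0.706
grip_force: 0.0
```

```bash
cat > i.py <<'E'
from h import *
np.set_printoptions(precision=4,suppress=True)
c=cam('wrist'); print('scene mark', onz(cam('scene'),(188,236),.12), robot.read_state()['tcp_pos'])
for t in ['nest_mouth','reducer_small','reducer_medium','reducer_large']:
    for f in (robot.mark_of,robot.silhouettes):
        print(t,[(np.round(k['pixel']),round(k['conf'],2)) for k in f(t,'wrist')[:3]])
y=-.03;C,S=np.cos(y),np.sin(y)
M=onz(cam('scene'),(188,236),.12)
a=np.array([-.5*S,.5*C,.866]); v=c['image'].copy()
for d,r in ((78,19),(52,25.5),(26,32)):
    e1=np.array([C,S,0]);e2=np.cross(a,e1);ct=M+a*d/1e3
    q=np.array([proj(c,ct+r/1e3*(e1*np.cos(t)+e2*np.sin(t)))[::-1] for t in np.linspace(0,6.28,40)])
    cv2.polylines(v,[(q*16).astype(np.int32)],True,(255,0,0),1,shift=4)
cv2.imwrite('pics/i.png',v[:,:,::-1])
E
python3 i.py
```

```text
scene mark [0.5857 0.0473 0.12  ] [0.5867 0.061  0.3017]
nest_mouth []
nest_mouth [(array([135., 338.]), 0.57)]
reducer_small [(array([184., 273.]), 0.92)]
reducer_small [(array([162., 273.]), 0.86)]
reducer_medium [(array([196., 269.]), 0.93)]
reducer_medium [(array([192., 268.]), 0.81)]
reducer_large [(array([199., 271.]), 0.87)]
reducer_large [(array([207., 269.]), 0.78)]
```

View pics/i.png

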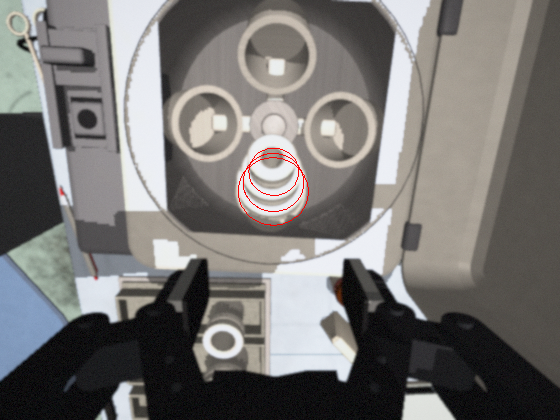

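```bash
cat > j.py <<'E'
from h import *
np.set_printoptions(precision=4,suppress=True)
c=cam('wrist')
for n,p,z in [('smalltop',(158,273),.1875),('front',(123,207),.12),('rear',(129,342),.12),('left',(52,277),.12)]: print(n,onz(c,p,z))
k=robot.silhouettes('reducer_small','wrist')[0]['region']; r,q=np.where(k); print(r.min(),r.max(),q.min(),q.max())
E
python3 j.py
```

```text
smalltop [0.5848 0.0975 0.1875]
front [0.5231 0.1202 0.12  ]
rear [0.6492 0.1148 0.12  ]
left [0.5882 0.1809 0.12  ]
31 89 44 103
```

arm_command([
  [[17,-1,30,0],[17,0,35,0],[0,0,40,0],[0,0,30,0],[0,0,0,0]],
], grip=60)

```text
clock: 12.32
tcp_pos: [0.5839, 0.0951, 0.1641]
orientation: [-0.002, 0.707, 0.707, -0.002]
ft_force: [0.4, -0.5, 0.6]
grip_width: 0.705
grip_force: 0.0
```

arm_command([
  [[0,0,0,0],[0,0,0,0],[0,0,0,0],[0,0,0,0]],
], grip=25, newtons=30)

```text
clock: 12.82
tcp_pos: [0.5871, 0.0951, 0.1695]
orientation: [0.001, 0.707, 0.707, 0.001]
ft_force: [-0.8, 0.7, 5.5]
grip_width: 0.42
grip_force: 30.5
```

arm_command([
  [[3,0,-5,0],[5,0,-9,0],[5,0,-8,0],[5,0,-9,0],[5,0,-9,0],[5,0,-8,0],[5,0,-9,0],[0,0,0,0]],
])

```text
clock: 13.82
tcp_pos: [0.5865, 0.1286, 0.2255]
orientation: [0.001, 0.707, 0.707, 0.001]
ft_force: [0.0, 0.9, -0.5]
grip_width: 0.417
grip_force: 30.0
```

```bash
cat > k.py <<'E'
from h import *
import sys
c=cam('scene'); w=cam('wrist'); r,q=[int(x) for x in proj(c,np.array([.585,.09,.19]))]
a=cv2.resize(c['image'][max(r-90,0):max(r-90,0)+180,q-90:q+70],(373,420))
cv2.imwrite('pics/'+sys.argv[1],np.hstack([a,w['image'][:,60:480]])[:,:,::-1]); s=robot.read_state(); print(s['clock'],s['tcp_pos'],s['grip_width'],s['grip_force'],s['ft_force'])
E
python3 k.py k.png
```

```text
13.925 [0.58588345 0.1281039  0.22424562] 0.41952445734123966 29.97939795255661 [-0.62187214 -0.00416865 -0.78982318]
```

View pics/k.png

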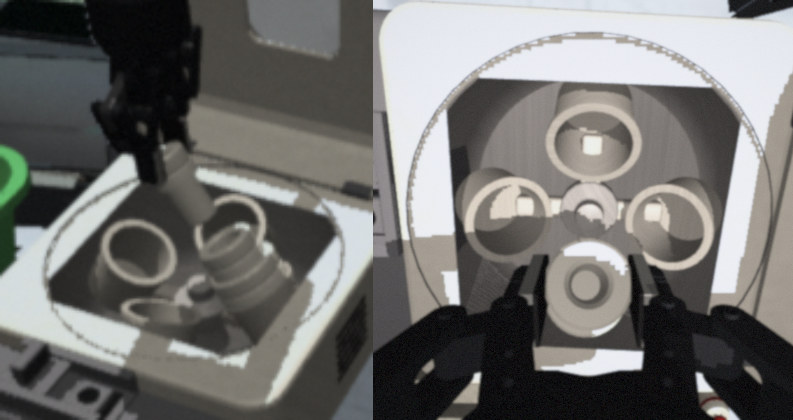

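arm_command([
  [[0,0,-30,0],[-46,-7,0,0],[-46,-7,0,0],[-46,-7,0,0],[-46,-7,0,0],[-46,-7,0,0],[0,0,0,10],[0,0,0,10]],
])

```text
clock: 14.92
tcp_pos: [0.5504, -0.103, 0.2536]
orientation: [-0.001, 0.821, 0.57, -0.0]
ft_force: [-0.3, -0.4, -1.2]
grip_width: 0.419
grip_force: 30.0
```

arm_command([
  [[0,0,0,10],[0,0,0,10],[0,0,0,10],[0,0,0,10],[0,0,0,10],[0,0,0,10],[0,0,0,10],[0,0,0,10]],
])

```text
clock: 15.92
tcp_pos: [0.5506, -0.1021, 0.2536]
orientation: [-0.0, 0.996, -0.09, -0.001]
ft_force: [0.8, 0.2, -0.7]
grip_width: 0.421
grip_force: 29.9
```

arm_command([
  [[0,0,0,10],[0,0,0,10],[0,0,0,10],[0,0,0,10],[0,0,0,10],[0,0,0,10],[0,0,0,10],[0,0,0,10]],
])

```text
clock: 16.92
tcp_pos: [0.5506, -0.1021, 0.2536]
orientation: [-0.0, -0.705, 0.709, 0.001]
ft_force: [0.3, -0.3, -0.5]
grip_width: 0.423
grip_force: 29.9
```

arm_command([
  [[0,0,50,0],[0,0,54,0],[-15,0,0,0],[-15,0,0,0],[-8,0,0,0],[-5,0,0,0],[0,0,0,0]],
])

```text
clock: 17.8
tcp_pos: [0.5529, -0.0631, 0.1544]
orientation: [-0.003, 0.709, -0.705, 0.004]
ft_force: [1.4, -4.9, 1.7]
grip_width: 0.421
grip_force: 30.0
```

arm_command([
  [[-4,0,0,0],[-4,0,0,0],[-4,0,0,0],[0,0,0,0]],
])

```text
clock: 18.3
tcp_pos: [0.5508, -0.0551, 0.1534]
orientation: [-0.005, 0.711, -0.703, 0.001]
ft_force: [-0.5, -6.0, 1.7]
grip_width: 0.424
grip_force: 30.2
```

```bash
cat > l.py <<'E'
from h import *
import sys
t=sys.argv[1]; c=cam('scene'); s=robot.read_state(); P=np.array(s['tcp_pos']); print(s['clock'],P,s['grip_width'],s['ft_force'])
r,q=[int(x) for x in proj(c,P)]
up=proj(c,P)-proj(c,P-[0,0,.05]); print('vertical dir deg',np.degrees(np.arctan2(up[1],-up[0])))
for k in robot.silhouettes(t,'scene')[:2]:
    rr,qq=np.where(k['region']); d=np.c_[qq,rr]-[qq.mean(),rr.mean()]; w,V=np.linalg.eigh(np.cov(d.T)); v=V[:,1]*-np.sign(V[1,1]); print(k['conf'],k['pixel'],len(rr),'axis deg',np.degrees(np.arctan2(v[0],-v[1])),w**.5)
cv2.imwrite('pics/'+sys.argv[2],cv2.resize(c['image'][max(r-70,0):max(r-70,0)+140,max(q-70,0):max(q-70,0)+140],(500,500),interpolation=cv2.INTER_CUBIC)[:,:,::-1])
E
python3 l.py reducer_small l1.png
```

```text
18.35 [ 0.55072092 -0.05510458  0.15325958] 0.4198166743451047 [-0.30857548 -4.83408131  2.38643772]
vertical dir deg -2.003201105299477
0.7 [207.5, 277.0] 354 axis deg 32.64795882611783 [ 3.79536478 10.55242061]
```

View pics/l1.png

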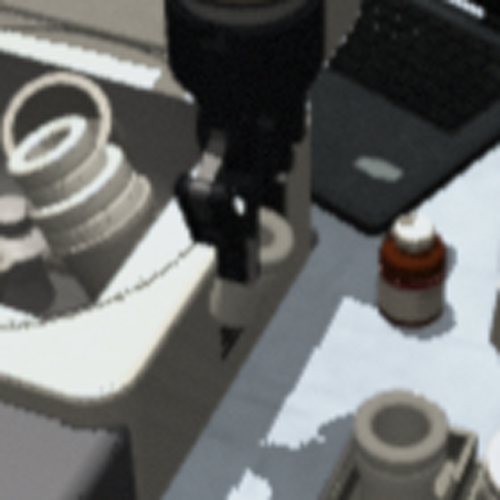

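arm_command([
  [[-4,0,0,0],[-4,0,0,0],[-4,0,0,0],[-2,0,0,0],[0,0,0,0]],
])

```text
clock: 19.02
tcp_pos: [0.5472, -0.0447, 0.1505]
orientation: [-0.008, 0.714, -0.7, -0.004]
ft_force: [0.7, -4.4, 2.0]
grip_width: 0.421
grip_force: 30.8
```

arm_command([
  [[-3,0,0,0],[-2,0,0,0],[0,0,0,0]],
])

```text
clock: 19.4
tcp_pos: [0.5465, -0.0413, 0.1503]
orientation: [-0.009, 0.715, -0.699, -0.005]
ft_force: [0.3, -4.2, 1.8]
grip_width: 0.417
grip_force: 31.0
```

arm_command([
  [[20,0,0,0],[40,0,-30,0],[0,0,0,0],[0,0,0,0]],
])

```text
clock: 19.9
tcp_pos: [0.5469, -0.1018, 0.1782]
orientation: [-0.009, 0.714, -0.7, -0.006]
ft_force: [0.1, -0.1, -0.6]
grip_width: 0.422
grip_force: 30.8
```

```bash
cat > m.py <<'E'
from h import *
import sys
# lean fit: cylinder model (body+collar) in hand vs silhouettes in scene & side, lean angle in y-z plane
t,r1,r2,L=sys.argv[1],*[float(x)/1e3 for x in sys.argv[2:5]]
s=robot.read_state(); P=np.array(s['tcp_pos']); print(s['clock'],P.round(4),s['grip_width'])
cs={}
for n in('scene','side'):
    c=cam(n); k=robot.silhouettes(t,n); best=[x for x in k if np.linalg.norm(np.array(x['pixel'])-proj(c,P))<45]
    print(n,[(x['conf'],np.round(x['pixel']),x['region'].sum()) for x in k[:2]])
    if best: cs[n]=(c,best[0]['region'])
def mask(c,f,a):
    m=np.zeros((420,560),np.uint8); e1=np.cross(a,[0,1,.3]); e1/=np.linalg.norm(e1); e2=np.cross(a,e1)
    for h0,h1,r in((0,L-.026,r1),(L-.026,L,r2)):
        q=np.array([proj(c,f+a*h+r*(e1*np.cos(u)+e2*np.sin(u)))[::-1] for h in(h0,h1) for u in np.linspace(0,6.28,24)])
        cv2.fillConvexPoly(m,cv2.convexHull((q*16).round().astype(np.int32)),1,shift=4)
    return m
from scipy.optimize import minimize
def cost(u):
    a=np.array([0,np.sin(u[0]/10),np.cos(u[0]/10)]); ct=P+np.array([0,u[1],u[2]])*.01; f=ct-a*(L-.013); tot=0
    for c,g in cs.values():
        m=mask(c,f,a)>0
        # visible part must lie inside model; lower body of model must be visible
        tot+=((g&~m).sum()*1.+ (m&~g).sum()*.35)/g.sum()
    return tot
best=min((minimize(cost,[a0,0,.9],method='Nelder-Mead',options=dict(initial_simplex=np.array([[a0,0,.9],[a0+1.5,0,.9],[a0,.5,.9],[a0,0,1.5]]))) for a0 in(-4,-2,0,2)),key=lambda r:r.fun)
print('lean deg toward +y',np.degrees(best.x[0]/10).round(1),'collar rel mm',best.x[1:]*10,best.fun)
E
python3 m.py reducer_small 14 19 66
```

```text
19.9 [ 0.5469 -0.1018  0.1782] 0.421542804451052
scene []
side [(0.89, array([196., 267.]), np.int64(406)), (0.49, array([242., 245.]), np.int64(661))]
lean deg toward +y -16.2 collar rel mm [-13.80706865   3.91492107] 0.07758620689655171
```

arm_command([
  [[42,26,0,0],[42,26,0,0],[42,26,0,0],[42,26,0,0],[43,25,0,0],[0,0,40,0],[0,0,25,0],[0,0,0,0]],
])

```text
clock: 21.1
tcp_pos: [0.4224, -0.3125, 0.1065]
orientation: [-0.009, 0.715, -0.699, -0.008]
ft_force: [0.7, 0.2, -0.9]
grip_width: 0.42
grip_force: 30.8
```

```bash
cat > n.py <<'E'
from h import *
import sys
t,row=sys.argv[1:3]; s=robot.read_state(); P=np.array(s['tcp_pos']); print(s['clock'],P.round(4))
rs=[];rr=[]
for n in('scene','side','wrist'):
    c=cam(n)
    for k in robot.mark_of(t,n)[:3]:
        o,d=ray(c,k['pixel']); X=o+d*(P[0]-o[0])/d[0]; print(n,k['conf'],np.round(k['pixel']),'at x=tcp:',X.round(4))
        if np.linalg.norm(X-P)<.09 and n!='wrist': rs.append((o,d))
    k=robot.mark_of(row,n)
    if k and k[0]['conf']>.5: rr.append(ray(c,k[0]['pixel'])); print(row,n,k[0]['conf'],onz(c,k[0]['pixel'],.006).round(4))
if len(rs)>1: print('foot',tri(rs))
if len(rr)>1: print('row',tri(rr))
E
python3 n.py reducer_small row_small; python3 m.py reducer_small 14 19 66
```

```text
21.1 [ 0.4224 -0.3125  0.1065]
scene 0.53 [327. 390.] at x=tcp: [ 0.4224 -0.3142  0.0475]
scene 0.24 [287. 351.] at x=tcp: [ 0.4224 -0.2394  0.1262]
row_small scene 0.9 [ 0.4698 -0.3112  0.006 ]
side 0.85 [269. 162.] at x=tcp: [ 0.4224 -0.3131  0.0541]
side 0.73 [254. 245.] at x=tcp: [ 0.4224 -0.0328 -0.1134]
row_small side 0.6 [ 0.4632 -0.312   0.006 ]
wrist 0.87 [236. 276.] at x=tcp: [ 0.4224 -0.15   -0.3288]
row_small wrist 0.92 [ 0.4674 -0.3087  0.006 ]
foot (array([ 0.42969874, -0.28768714,  0.06708633]), [np.float64(0.03153884969390903), np.float64(0.060477423797943186), np.float64(0.029426696141073756)])
row (array([ 0.46632247, -0.31185102,  0.01013492]), [np.float64(0.0008287523023269252), np.float64(0.0025044189022676755), np.float64(0.0017139768568469021)])
21.55 [ 0.4242 -0.3148  0.1102] 0.4197144946183474
scene [(0.79, array([321., 395.]), np.int64(200))]
side [(0.78, array([257., 158.]), np.int64(339))]
lean deg toward +y -8.0 collar rel mm [-6.08550326  1.38085134] 1.2808657817109144
```

arm_command([
  [[-2,2,15,0],[0,0,12,0],[0,0,6,0],[0,0,3,0],[0,0,0,0]],
])

```text
clock: 22.38
tcp_pos: [0.422, -0.3119, 0.0732]
orientation: [-0.009, 0.715, -0.699, -0.005]
ft_force: [-0.4, 0.4, -0.2]
grip_width: 0.414
grip_force: 30.8
```

arm_command([
  [[0,0,3,0],[0,0,3,0],[0,0,0,0]],
])

```text
clock: 22.75
tcp_pos: [0.4218, -0.3116, 0.0671]
orientation: [-0.009, 0.715, -0.699, -0.005]
ft_force: [-0.3, 0.8, -0.4]
grip_width: 0.42
grip_force: 30.8
```

arm_command([
  [[0,0,4,0],[0,0,3,0],[0,0,0,0]],
])

```text
clock: 23.12
tcp_pos: [0.4222, -0.3119, 0.061]
orientation: [-0.009, 0.715, -0.699, -0.005]
ft_force: [-0.6, 1.6, 3.7]
grip_width: 0.414
grip_force: 31.2
```

arm_command([
  [[0,0,3,0],[0,0,2,0],[0,0,0,0]],
])

```text
clock: 23.5
tcp_pos: [0.4235, -0.3135, 0.0603]
orientation: [-0.009, 0.715, -0.699, -0.003]
ft_force: [-5.4, 3.2, 22.1]
grip_width: 0.42
grip_force: 33.8
```

arm_command([
  [[0,0,-2,0],[0,0,0,0],[0,0,0,0],[0,0,0,0]],
], grip=60)

```text
clock: 24.0
tcp_pos: [0.4218, -0.3113, 0.0567]
orientation: [-0.009, 0.715, -0.699, -0.005]
ft_force: [0.4, -0.6, 0.2]
grip_width: 0.704
grip_force: 0.0
```

arm_command([
  [[0,0,-40,0],[0,0,-50,0],[0,0,-60,0],[0,0,-40,0]],
])

```text
clock: 24.5
tcp_pos: [0.4214, -0.3159, 0.2504]
orientation: [-0.009, 0.715, -0.699, -0.003]
ft_force: [0.1, -0.4, -0.6]
grip_width: 0.699
grip_force: 0.0
```

```bash
cat > o.py <<'E'
from h import *
import sys
print(robot.read_state()['clock'])
for t in sys.argv[1:]:
    rs=[]
    for n in('scene','side'):
        c=cam(n); k=robot.mark_of(t,n); print(t,n,[(round(x['conf'],2),onz(c,x['pixel'],.012).round(4)) for x in k[:3]])
        for x in robot.silhouettes(t,n)[:2]:
            rr,qq=np.where(x['region']); d=np.c_[qq,rr]-[qq.mean(),rr.mean()]; w,V=np.linalg.eigh(np.cov(d.T)); v=V[:,1]*-np.sign(V[1,1])
            Q=onz(c,x['pixel'],.045); u=proj(c,Q+[0,0,.03])-proj(c,Q-[0,0,.03]); print('   sil',round(x['conf'],2),np.round(x['pixel']),len(rr),'axis-vert deg',np.degrees(np.arctan2(v[0],-v[1])-np.arctan2(u[1],-u[0])).round(1))
E
python3 o.py reducer_small
```

```text
24.5
reducer_small scene [(0.6, array([ 0.4228, -0.3136,  0.012 ]))]
   sil 0.56 [322. 392.] 679 axis-vert deg -0.0
reducer_small side [(0.68, array([ 0.4287, -0.3156,  0.012 ]))]
   sil 0.69 [266. 163.] 457 axis-vert deg -5.4
   sil 0.42 [140. 400.] 11452 axis-vert deg 14.1
```

arm_command([
  [[0,0,0,-10],[0,0,0,-10],[0,0,0,-10],[0,0,0,-10],[0,0,0,-10],[0,0,0,-10],[0,0,0,-10],[0,0,0,-10]],
])

```text
clock: 25.8
tcp_pos: [0.4202, -0.3145, 0.2446]
orientation: [-0.012, 0.997, -0.073, 0.0]
ft_force: [0.0, -0.5, -0.4]
grip_width: 0.703
grip_force: 0.0
```

arm_command([
  [[0,0,0,-10],[0,0,0,-10],[0,0,0,-10],[0,0,0,-10],[0,0,0,-10],[0,0,0,-10],[0,0,0,-10],[0,0,0,-10]],
], grip=75)

```text
clock: 26.8
tcp_pos: [0.4202, -0.3145, 0.2446]
orientation: [-0.009, 0.811, 0.585, 0.008]
ft_force: [0.6, -0.0, 0.6]
grip_width: 0.877
grip_force: 0.0
```

arm_command([
  [[0,0,-10,-10],[0,0,-10,-10],[56,23,0,0],[56,23,0,0],[56,23,0,0],[56,23,0,0],[56,23,0,0],[56,23,0,0]],
])

```text
clock: 27.8
tcp_pos: [0.5509, 0.0252, 0.2723]
orientation: [-0.006, 0.699, 0.715, 0.008]
ft_force: [1.1, 0.6, -0.1]
grip_width: 0.879
grip_force: 0.0
```

arm_command([
  [[56,23,0,0],[0,0,0,0]],
])

```text
clock: 28.05
tcp_pos: [0.5727, 0.0834, 0.2732]
orientation: [-0.007, 0.697, 0.717, 0.008]
ft_force: [0.6, -0.5, -0.4]
grip_width: 0.879
grip_force: 0.0
```

```bash
cat > p.py <<'E'
from h import *
import sys
t,d=sys.argv[1],float(sys.argv[2])/1e3
s=robot.read_state(); print(s['clock'],np.round(s['tcp_pos'],4),s['orientation'],s['joint_pos'])
M=np.array([.5845,.0588,.12]); a=np.array([.015,.5,.866])
c=cam('wrist'); print('pred top px',proj(c,M+a*d),'mid',proj(c,M+a*(d-.013)))
for k in robot.silhouettes(t,'wrist')[:2]:
    r,q=np.where(k['region']); print(k['conf'],k['pixel'],len(r),'rows',r.min(),r.max(),'cols',q.min(),q.max(), 'bbox ctr world @top z', onz(c,((r.min()+r.max())/2,(q.min()+q.max())/2),.12+.866*d).round(4))
E
python3 p.py reducer_medium 52
```

```text
28.05 [0.5727 0.0834 0.2732] [-0.00678055  0.69726341  0.71673989  0.00785398] [-0.03977155  0.04274903  1.77601389  0.02140496  1.32247602 -0.07257515]
pred top px [207.69700353 291.54190671] mid [211.72524354 290.2788068 ]
0.85 [213.7, 289.8] 3391 rows 180 246 cols 258 322 bbox ctr world @top z [0.5843 0.0805 0.165 ]
0.64 [335.0, 212.5] 3929 rows 309 370 cols 122 270 bbox ctr world @top z [ 0.5075 -0.0356  0.165 ]
```

arm_command([
  [[-4,12,30,3],[0,0,40,0],[0,0,40,0],[0,0,18,0],[0,0,0,0]],
])

```text
clock: 28.78
tcp_pos: [0.5849, 0.0774, 0.1464]
orientation: [-0.006, 0.718, 0.696, 0.008]
ft_force: [-0.0, -1.2, -0.2]
grip_width: 0.877
grip_force: 0.0
```

arm_command([
  [[5,0,2,0],[0,0,0,0]],
])

```text
clock: 29.02
tcp_pos: [0.5872, 0.0837, 0.1481]
orientation: [-0.004, 0.718, 0.696, 0.01]
ft_force: [-0.6, -0.4, -0.1]
grip_width: 0.878
grip_force: 0.0
```

arm_command([
  [[0,0,0,0],[0,0,0,0],[0,0,0,0],[0,0,0,0]],
], grip=38)

```text
clock: 29.52
tcp_pos: [0.5866, 0.0836, 0.1474]
orientation: [-0.005, 0.718, 0.696, 0.009]
ft_force: [-1.2, 0.8, 6.1]
grip_width: 0.574
grip_force: 31.8
```

arm_command([
  [[3,0,-5,0],[5,0,-9,0],[5,0,-8,0],[5,0,-9,0],[5,0,-9,0],[5,0,-8,0],[5,0,-9,0],[0,0,0,0]],
])

```text
clock: 30.52
tcp_pos: [0.5874, 0.1157, 0.2051]
orientation: [-0.004, 0.718, 0.696, 0.01]
ft_force: [0.8, 0.8, -1.7]
grip_width: 0.572
grip_force: 31.2
```

```bash
cat > q.py <<'E'
from h import *
import sys
s=robot.read_state(); print(s['clock'],np.round(s['tcp_pos'],4),np.round(s['orientation'],3),s['grip_width'],np.round(s['ft_force'],1))
for n in('scene','wrist'):
    c=cam(n); print(n,'tcp px',proj(c,s['tcp_pos']).round(), 'large mid pred',proj(c,np.array([.5847,.0653,.1313])).round())
    for t in sys.argv[1:]: print(t,[(round(k['conf'],2),np.round(k['pixel']),k['region'].sum()) for k in robot.silhouettes(t,n)[:2]])
E
python3 q.py reducer_medium reducer_large
```

```text
30.525 [0.5874 0.1157 0.2051] [-0.004  0.718  0.696  0.01 ] 0.5717088567738264 [ 0.8  0.8 -1.7]
scene tcp px [147. 201.] large mid pred [182. 227.]
reducer_medium [(0.78, array([155., 209.]), np.int64(866))]
reducer_large [(0.59, array([180., 228.]), np.int64(666)), (0.18, array([ 78., 262.]), np.int64(12236))]
wrist tcp px [272. 278.] large mid pred [290. 275.]
reducer_medium [(0.93, array([294., 271.]), np.int64(11431))]
reducer_large [(0.33, array([294., 272.]), np.int64(11674))]
```

arm_command([
  [[0,0,-50,0],[-45,-8,0,0],[-45,-8,0,0],[-45,-7,0,0],[-45,-7,0,0],[-45,-7,0,0],[0,0,0,10],[0,0,0,10]],
])

```text
clock: 31.82
tcp_pos: [0.5423, -0.1104, 0.2487]
orientation: [-0.007, 0.83, 0.558, 0.008]
ft_force: [-0.0, 0.2, -0.9]
grip_width: 0.574
grip_force: 31.8
```

arm_command([
  [[0,0,0,10],[0,0,0,10],[0,0,0,10],[0,0,0,10],[0,0,0,10],[0,0,0,10],[0,0,0,10],[0,0,0,10]],
])

```text
clock: 32.83
tcp_pos: [0.5425, -0.1095, 0.2488]
orientation: [-0.01, 0.994, -0.105, 0.002]
ft_force: [0.2, 1.1, -0.5]
grip_width: 0.57
grip_force: 31.8
```

arm_command([
  [[0,0,0,10],[0,0,0,10],[0,0,0,10],[0,0,0,10],[0,0,0,10],[0,0,0,10],[0,0,0,10],[0,0,0,8]],
])

```text
clock: 33.83
tcp_pos: [0.5425, -0.1096, 0.2488]
orientation: [0.009, -0.707, 0.707, 0.005]
ft_force: [0.4, 0.2, -0.7]
grip_width: 0.578
grip_force: 31.8
```

arm_command([
  [[0,0,48,0],[0,0,48,0],[-12,0,0,0],[-12,0,0,0],[-8,0,0,0],[-6,0,0,0],[-6,0,0,0],[0,0,0,0]],
])

```text
clock: 34.83
tcp_pos: [0.5463, -0.0653, 0.1589]
orientation: [-0.01, 0.709, -0.705, 0.001]
ft_force: [0.4, -5.7, 1.7]
grip_width: 0.576
grip_force: 33.0
```

arm_command([
  [[-5,0,0,0],[-5,0,0,0],[-5,0,0,0],[-4,0,0,0],[0,0,0,0]],
])

```text
clock: 35.45
tcp_pos: [0.5449, -0.0481, 0.1583]
orientation: [-0.011, 0.71, -0.704, -0.001]
ft_force: [0.6, -4.6, 1.2]
grip_width: 0.577
grip_force: 33.4
```

arm_command([
  [[25,0,-15,0],[25,40,0,0],[25,43,0,0],[26,43,0,0],[0,0,40,0],[0,0,22,0],[0,0,0,0]],
])

```text
clock: 36.33
tcp_pos: [0.4172, -0.1466, 0.1041]
orientation: [-0.011, 0.71, -0.704, -0.006]
ft_force: [-0.6, -0.1, -0.7]
grip_width: 0.575
grip_force: 33.0
```

```bash
python3 n.py reducer_medium row_medium
```

```text
36.325 [ 0.4172 -0.1466  0.1041]
scene 0.9 [301. 292.] at x=tcp: [ 0.4172 -0.1371  0.043 ]
scene 0.46 [336. 385.] at x=tcp: [ 0.4172 -0.31    0.0225]
row_medium scene 0.96 [ 0.4633 -0.1508  0.006 ]
side 0.88 [229. 209.] at x=tcp: [ 0.4172 -0.1536  0.0531]
row_medium side 0.63 [ 0.4656 -0.1484  0.006 ]
wrist 0.6 [228. 272.] at x=tcp: [ 0.4172 -0.2248  0.2469]
wrist 0.46 [ 89. 204.] at x=tcp: [ 0.4172 -0.2245  0.2462]
row_medium wrist 0.92 [ 0.4704 -0.1504  0.006 ]
foot (array([ 0.41171692, -0.1423848 ,  0.04682863]), [np.float64(0.004673382108258192), np.float64(0.00467338210825817)])
row (array([ 0.4671158 , -0.15001215,  0.00580736]), [np.float64(0.0030958231781790225), np.float64(0.0016118079647118744), np.float64(0.0033079069581312555)])
```

arm_command([
  [[7,0,8,0],[0,0,12,0],[0,0,8,0],[0,0,3,0],[0,0,2,0],[0,0,0,0]],
])

```text
clock: 37.52
tcp_pos: [0.4168, -0.1534, 0.0698]
orientation: [-0.01, 0.71, -0.704, -0.007]
ft_force: [0.6, -0.1, -1.4]
grip_width: 0.578
grip_force: 37.0
```

arm_command([
  [[0,0,3,0],[0,0,2,0],[0,0,0,0]],
])

```text
clock: 37.9
tcp_pos: [0.4177, -0.1536, 0.0677]
orientation: [-0.01, 0.71, -0.704, -0.007]
ft_force: [-4.4, 4.4, 13.1]
grip_width: 0.577
grip_force: 38.6
```

arm_command([
  [[0,0,0,0],[0,0,-1,0],[0,0,0,0],[0,0,0,0]],
], grip=75)

```text
clock: 38.4
tcp_pos: [0.4177, -0.1537, 0.0668]
orientation: [-0.01, 0.71, -0.704, -0.006]
ft_force: [0.1, 0.0, 0.3]
grip_width: 0.878
grip_force: 0.0
```

arm_command([
  [[0,0,-40,0],[0,0,-50,0],[0,0,-60,0],[0,0,-40,0]],
])

```text
clock: 38.9
tcp_pos: [0.417, -0.1584, 0.2601]
orientation: [-0.011, 0.71, -0.704, -0.004]
ft_force: [-0.2, -0.8, -0.9]
grip_width: 0.883
grip_force: 0.0
```

```bash
python3 o.py reducer_medium
```

```text
38.9
reducer_medium scene [(0.71, array([ 0.4225, -0.1482,  0.012 ]))]
   sil 0.79 [298. 299.] 976 axis-vert deg 2.8
reducer_medium side [(0.59, array([ 0.4167, -0.154 ,  0.012 ])), (0.31, array([ 0.5148, -0.1451,  0.012 ]))]
   sil 0.66 [226. 209.] 573 axis-vert deg -4.8
```

arm_command([
  [[0,0,0,-10],[0,0,0,-10],[0,0,0,-10],[0,0,0,-10],[0,0,0,-10],[0,0,0,-10],[0,0,0,-10],[0,0,0,-10]],
], grip=85)

```text
clock: 40.2
tcp_pos: [0.4157, -0.1574, 0.2545]
orientation: [-0.013, 0.997, -0.08, 0.001]
ft_force: [0.8, 0.1, 0.2]
grip_width: 0.997
grip_force: 0.0
```

arm_command([
  [[0,0,0,-10],[0,0,0,-10],[0,0,0,-10],[0,0,0,-10],[0,0,0,-10],[0,0,0,-10],[0,0,0,-10],[0,0,0,-10]],
])

```text
clock: 41.2
tcp_pos: [0.4156, -0.1574, 0.2545]
orientation: [-0.009, 0.815, 0.579, 0.009]
ft_force: [0.0, 0.0, 0.1]
grip_width: 0.994
grip_force: 0.0
```

arm_command([
  [[0,0,0,-10],[0,0,0,-8],[45,34,0,0],[45,34,0,0],[45,34,0,0],[45,34,0,0],[45,34,0,0],[0,0,0,0]],
])

```text
clock: 42.2
tcp_pos: [0.5928, 0.0651, 0.2598]
orientation: [-0.008, 0.715, 0.699, 0.009]
ft_force: [-0.3, -0.4, -0.6]
grip_width: 1.0
grip_force: 0.0
```

```bash
python3 p.py reducer_large 26
```

```text
42.2 [0.5928 0.0651 0.2598] [-0.00786318  0.71508317  0.69893906  0.00885566] [-0.07065341  0.09130364  1.74922615  0.02457442  1.30113907 -0.05436797]
pred top px [198.45588932 265.19141536] mid [202.84896127 265.54461969]
0.62 [205.4, 264.0] 4869 rows 165 246 cols 225 304 bbox ctr world @top z [0.5842 0.066  0.1425]
```

arm_command([
  [[2,-8,36,0],[0,0,45,0],[0,0,35,0],[0,0,16,0],[0,0,0,0]],
])

```text
clock: 42.92
tcp_pos: [0.5844, 0.0667, 0.1301]
orientation: [-0.007, 0.717, 0.697, 0.009]
ft_force: [-0.4, 0.4, 1.1]
grip_width: 0.993
grip_force: 0.0
```

arm_command([
  [[3,0,5,0],[0,0,0,0]],
])

```text
clock: 43.18
tcp_pos: [0.5863, 0.0707, 0.1275]
orientation: [-0.005, 0.717, 0.697, 0.011]
ft_force: [-0.9, -0.1, 0.1]
grip_width: 0.991
grip_force: 0.0
```

arm_command([
  [[0,0,0,0],[0,0,0,0],[0,0,0,0]],
], grip=50)

```text
clock: 43.55
tcp_pos: [0.5856, 0.0706, 0.1274]
orientation: [-0.006, 0.716, 0.697, 0.01]
ft_force: [-3.8, -0.6, 6.1]
grip_width: 0.723
grip_force: 33.3
```

arm_command([
  [[3,0,-5,0],[5,0,-9,0],[5,0,-8,0],[5,0,-9,0],[5,0,-9,0],[5,0,-8,0],[5,0,-9,0],[0,0,0,0]],
])

```text
clock: 44.55
tcp_pos: [0.5867, 0.1027, 0.1853]
orientation: [-0.005, 0.716, 0.698, 0.011]
ft_force: [0.9, -0.1, -1.5]
grip_width: 0.727
grip_force: 33.0
```

```bash
python3 q.py reducer_large
```

```text
44.55 [0.5867 0.1027 0.1853] [-0.005  0.716  0.698  0.011] 0.7273979489661397 [ 0.9 -0.1 -1.5]
scene tcp px [157. 208.] large mid pred [182. 227.]
reducer_large [(0.58, array([166., 217.]), np.int64(1155)), (0.45, array([298., 298.]), np.int64(1033))]
wrist tcp px [272. 278.] large mid pred [288. 275.]
reducer_large [(0.93, array([294., 274.]), np.int64(17583)), (0.62, array([413., 126.]), np.int64(494))]
```

arm_command([
  [[0,0,-60,0],[-44,-7,0,0],[-44,-6,0,0],[-44,-6,0,0],[-44,-6,0,0],[-44,-6,0,0],[0,0,0,10],[0,0,0,10]],
])

```text
clock: 45.75
tcp_pos: [0.5482, -0.1191, 0.2381]
orientation: [-0.008, 0.829, 0.559, 0.009]
ft_force: [-0.5, -0.2, -0.7]
grip_width: 0.724
grip_force: 34.0
```

arm_command([
  [[0,0,0,10],[0,0,0,10],[0,0,0,10],[0,0,0,10],[0,0,0,10],[0,0,0,10],[0,0,0,10],[0,0,0,10]],
])

```text
clock: 46.75
tcp_pos: [0.5485, -0.1183, 0.2382]
orientation: [-0.012, 0.995, -0.104, 0.002]
ft_force: [0.4, -0.7, -1.4]
grip_width: 0.729
grip_force: 34.0
```

arm_command([
  [[0,0,0,10],[0,0,0,10],[0,0,0,10],[0,0,0,10],[0,0,0,10],[0,0,0,10],[0,0,0,10],[0,0,0,8]],
])

```text
clock: 47.75
tcp_pos: [0.5484, -0.1183, 0.2382]
orientation: [-0.01, 0.708, -0.706, -0.006]
ft_force: [-0.2, -0.4, -1.7]
grip_width: 0.725
grip_force: 34.0
```

arm_command([
  [[0,0,40,0],[0,0,40,0],[-14,0,0,0],[-12,0,0,0],[-8,0,0,0],[-6,0,0,0],[-6,0,0,0],[0,0,0,0]],
])

```text
clock: 48.75
tcp_pos: [0.5516, -0.0717, 0.1641]
orientation: [-0.011, 0.71, -0.704, -0.001]
ft_force: [0.8, -5.2, 0.9]
grip_width: 0.723
grip_force: 36.2
```

arm_command([
  [[-5,0,0,0],[-5,0,0,0],[-4,0,0,0],[0,0,0,0]],
])

```text
clock: 49.25
tcp_pos: [0.5504, -0.0574, 0.1629]
orientation: [-0.011, 0.71, -0.704, -0.002]
ft_force: [-0.4, -5.3, 2.1]
grip_width: 0.725
grip_force: 36.3
```

arm_command([
  [[-3,0,0,0],[0,0,0,0],[30,0,-18,0],[38,33,0,0],[38,33,0,0],[38,33,0,0],[38,33,0,0],[0,0,0,0]],
])

```text
clock: 50.25
tcp_pos: [0.417, -0.2378, 0.1736]
orientation: [-0.011, 0.708, -0.706, -0.006]
ft_force: [0.7, 0.3, -1.3]
grip_width: 0.724
grip_force: 36.0
```

arm_command([
  [[0,0,40,0],[0,0,25,0],[0,0,0,0]],
])

```text
clock: 50.62
tcp_pos: [0.4179, -0.2328, 0.1063]
orientation: [-0.011, 0.71, -0.704, -0.008]
ft_force: [0.1, 0.6, -1.3]
grip_width: 0.727
grip_force: 36.0
```

```bash
python3 n.py reducer_large row_large
```

```text
50.625 [ 0.4179 -0.2328  0.1063]
row_large scene 0.88 [ 0.4674 -0.2303  0.006 ]
side 0.59 [249. 190.] at x=tcp: [ 0.4179 -0.2227  0.0417]
row_large side 0.75 [ 0.464  -0.2347  0.006 ]
wrist 0.7 [225. 274.] at x=tcp: [ 0.4179 -0.3239  0.2808]
row_large wrist 0.82 [ 0.4654 -0.2296  0.006 ]
row (array([ 0.46500215, -0.23181199,  0.00732399]), [np.float64(0.0018205933174434555), np.float64(0.003363908564033857), np.float64(0.0016817232060485048)])
```

arm_command([
  [[4,0,6,0],[0,0,10,0],[0,0,8,0],[0,0,3,0],[0,0,2,0],[0,0,0,0]],
])

```text
clock: 51.82
tcp_pos: [0.4273, -0.2433, 0.0972]
orientation: [-0.013, 0.71, -0.704, 0.001]
ft_force: [-12.4, 19.1, 76.4]
grip_width: 0.724
grip_force: 61.1
```

arm_command([
  [[0,0,3,0],[0,0,2,0],[0,0,0,0]],
])

```text
clock: 52.2
tcp_pos: [0.4295, -0.2445, 0.0961]
orientation: [-0.013, 0.71, -0.704, 0.003]
ft_force: [-14.1, 25.1, 91.8]
grip_width: 0.727
grip_force: 73.2
```

arm_command([
  [[0,0,-20,0],[0,0,-5,0],[0,0,0,0]],
])

```text
clock: 52.58
tcp_pos: [0.4178, -0.2385, 0.0976]
orientation: [-0.01, 0.71, -0.704, -0.007]
ft_force: [-0.5, 1.1, -0.9]
grip_width: 0.724
grip_force: 60.3
```

```bash
cat > r.py <<'E'
from h import *
s=robot.read_state(); P=np.array(s['tcp_pos']); print(s['clock'],P.round(4),np.round(s['ft_force'],1),s['grip_width'])
out=[]
for n in('scene','side'):
    c=cam(n); r,q=proj(c,P-[0,0,.04]).astype(int); print(n,r-60,q-60)
    print([(round(k['conf'],2),np.round(k['pixel'])) for k in robot.mark_of('reducer_large',n)])
    out.append(cv2.resize(c['image'][r-60:r+60,q-60:q+60],(400,400),interpolation=cv2.INTER_CUBIC))
cv2.imwrite('pics/r.png',np.hstack(out)[:,:,::-1])
E
python3 r.py
```

```text
52.575 [ 0.4178 -0.2385  0.0976] [-0.5  1.1 -0.9] 0.7239999161710701
scene 252 286
[(0.94, array([320., 341.]))]
side 187 124
[(0.7, array([251., 185.]))]
```

View pics/r.png

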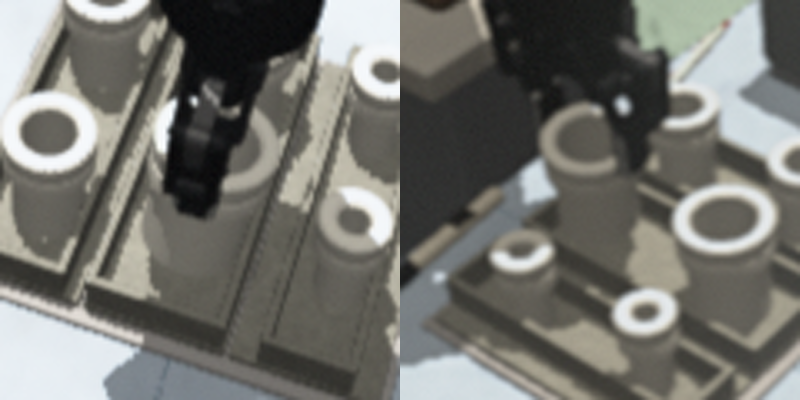

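```bash
python3 - <<'E'
from h import *
a=cam('scene');b=cam('side')
print(tri([ray(a,(320,341)),ray(b,(251,185))]))
# collar top ring centre in scene crop (213,147)->, side crop (590,145)->
s=(252+147/3.333,286+215/3.333); d=(187+147/3.333,124+(592-400)/3.333)
print(s,d,tri([ray(a,s),ray(b,d)]))
E
```

```text
(array([ 0.41125852, -0.23143105,  0.03896632]), [np.float64(0.0007730498725458476), np.float64(0.0007730498725458982)])
(296.1044104410441, 350.5064506450645) (231.1044104410441, 181.6057605760576) (array([ 0.41893126, -0.24057426,  0.1064552 ]), [np.float64(5.551014403486659e-05), np.float64(5.5510144034899664e-05)])
```

arm_command([
  [[0,0,4,0],[0,0,4,0],[0,0,0,0]],
], newtons=30)

```text
clock: 53.25
tcp_pos: [0.4188, -0.2388, 0.0914]
orientation: [-0.01, 0.71, -0.704, -0.006]
ft_force: [-1.1, 1.3, 3.8]
grip_width: 0.722
grip_force: 60.9
```

arm_command([
  [[0,0,3,0],[0,0,0,0]],
])

```text
clock: 53.5
tcp_pos: [0.4187, -0.2384, 0.0878]
orientation: [-0.011, 0.71, -0.704, -0.006]
ft_force: [-0.1, 0.4, -0.7]
grip_width: 0.726
grip_force: 60.3
```

arm_command([
  [[0,0,5,0],[0,0,3,0],[0,0,0,0]],
])

```text
clock: 53.88
tcp_pos: [0.4183, -0.2381, 0.0792]
orientation: [-0.01, 0.71, -0.704, -0.007]
ft_force: [0.0, 2.3, -1.8]
grip_width: 0.729
grip_force: 60.2
```

arm_command([
  [[0,0,3,0],[0,0,2,0],[0,0,0,0]],
])

```text
clock: 54.25
tcp_pos: [0.4188, -0.2382, 0.075]
orientation: [-0.011, 0.71, -0.704, -0.006]
ft_force: [-0.4, 3.4, 0.2]
grip_width: 0.725
grip_force: 60.5
```

arm_command([
  [[0,0,2,0],[0,0,0,0]],
])

```text
clock: 54.5
tcp_pos: [0.419, -0.2384, 0.0748]
orientation: [-0.01, 0.71, -0.704, -0.006]
ft_force: [-3.8, 6.5, 11.4]
grip_width: 0.73
grip_force: 61.9
```

arm_command([
  [[-3,0,0,0],[-2,0,0,0],[0,0,0,0]],
])

```text
clock: 54.88
tcp_pos: [0.419, -0.2352, 0.0745]
orientation: [-0.009, 0.71, -0.704, -0.004]
ft_force: [-3.3, -1.2, 5.9]
grip_width: 0.73
grip_force: 61.3
```

arm_command([
  [[0,0,0,0],[0,0,0,0],[0,0,0,0],[0,0,0,0]],
], grip=85)

```text
clock: 55.38
tcp_pos: [0.4188, -0.2334, 0.073]
orientation: [-0.01, 0.71, -0.704, -0.006]
ft_force: [-0.3, -0.1, 0.0]
grip_width: 0.999
grip_force: 0.0
```

arm_command([
  [[0,0,-30,0],[0,0,-50,0],[0,0,-60,0],[0,0,-40,0],[0,0,0,0]],
])

```text
clock: 56.0
tcp_pos: [0.4192, -0.239, 0.2577]
orientation: [-0.011, 0.71, -0.704, -0.001]
ft_force: [0.4, -0.8, -0.9]
grip_width: 0.995
grip_force: 0.0
```

```bash
python3 o.py reducer_large reducer_small reducer_medium
```

```text
56.0
reducer_large scene [(0.87, array([ 0.4124, -0.2281,  0.012 ])), (0.26, array([ 0.6717, -0.1129,  0.012 ]))]
   sil 0.38 [204. 211.] 27152 axis-vert deg 27.1
reducer_large side [(0.69, array([ 0.4139, -0.2342,  0.012 ])), (0.54, array([ 0.6841, -0.2038,  0.012 ])), (0.45, array([ 0.5252, -0.3152,  0.012 ]))]
   sil 0.73 [245. 183.] 981 axis-vert deg -4.6
reducer_small scene [(0.73, array([ 0.4205, -0.3108,  0.012 ])), (0.65, array([ 0.5082, -0.2241,  0.012 ]))]
   sil 0.82 [322. 392.] 645 axis-vert deg -0.6
   sil 0.6 [236. 164.] 201 axis-vert deg -71.2
reducer_small side [(0.93, array([ 0.4242, -0.3092,  0.012 ]))]
   sil 0.77 [265. 162.] 402 axis-vert deg -8.6
reducer_medium scene [(0.92, array([ 0.4123, -0.1526,  0.012 ])), (0.5, array([ 0.4166, -0.3169,  0.012 ])), (0.3, array([ 0.4126, -0.2323,  0.012 ]))]
   sil 0.63 [299. 299.] 1023 axis-vert deg -0.9
reducer_medium side [(0.62, array([ 0.4114, -0.155 ,  0.012 ]))]
   sil 0.75 [226. 207.] 557 axis-vert deg -8.2
```

```bash
python3 -c "
from workcell import robot
print(robot.hand_in())"
```

```text
the job is handed in; nothing more can be done
None
```

The job is handed in at about 56 s: the catch is fully aside, the lid is open, and by the camera checks all three sleeves stand upright and released in their own rows. While placing the large one, its foot first caught a rail, with the wrist force reaching about 92 N (limit 120 N), so I lifted it and set it down again cleanly; no verdict came back from the judge, and I did not re-measure the spares, timer or bottle.

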